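# Unstack the tea things and lay them out for brewing

## Task

The tea things are stacked up on the corner shelf: take the stack apart from the top, one piece at a time, and lay it out for brewing - the bamboo lid on the green saucer, the infuser in the white drip dish, the red mug on the cork coaster, and last the tea tin lengthways in the bamboo tray. Set each piece down upright in the middle of its place without dropping it or tipping it over, let go of it, and leave the honey jar and the kitchen timer where they stand.

Things in the scene. Friction and masses are not known exactly. Their poses are not given: they have to be found in the camera images.
- lid_mid (a point): the infuser's bamboo lid, top of the stack: tan disc 58 mm across with an upright darker knob (20 mm across, 22 mm tall) in its middle; 33 mm tall overall, 45 g. It stands on a plug (40 mm across, 4 mm deep) that sits loosely in the infuser's mouth. Point: on its axis, half-way up, 16.5 mm above the plug's underside; the knob runs from 5.5 mm below to 16.5 mm above it. z up; yaw is of no account.
- infuser_mid (a point): the round steel tea infuser hanging 46 mm deep in the mug: 67 mm tall, 70 g. Basket 46 mm across at its flat bottom, 54 at the top; a flange 74 mm across (46 to 49 mm up) rests on the mug's rim; above it a black grip collar 58 mm across, 18 mm tall. Point: on its axis, half-way up, 33.5 mm above its bottom; the collar runs from 15.5 to 33.5 mm above it. z up.
- mug_mid (a point): the empty red enamel mug with a navy rim, third in the stack: 68 mm across outside, 65 mm tall, about 130 g, 4 mm wall, straight-sided, with a loop handle on its +y side that reaches 64 mm out from the axis (8 mm thick). Point: on its axis, half-way up (32.5 mm above the foot). z is up.
- tin_mid (a point): the stainless tea tin at the bottom of the stack, its hinged lid shut: a rectangular box 106 mm long (x), 66 mm wide (y), 60 mm tall, about 200 g; hinge on the +x end, brass latch on the -x end. Point: its centre, half-way up (30 mm above its underside).
- saucer_in (a point): the lid's place: the small dark green saucer, 96 mm across, 10 mm tall, with a flat floor about 70 mm across. Point: centre of that floor, 5 mm above the shelf. Fixed.
- dripdish_in (a point): the infuser's place: the white drip dish with a blue rim line, 120 mm across, 16 mm tall, with a flat floor about 84 mm across. Point: centre of that floor, 5 mm above the shelf. Fixed.
- coaster_top (a point): the mug's place: the round brown cork coaster, 100 mm across and 8 mm thick. Point: centre of its upper face. Fixed.
- tray_in (a point): the tin's place: the rectangular bamboo tray, 150 mm long (x), 110 mm wide (y), with a rim 14 mm high above the shelf; inside it is 138 by 98 mm. Point: centre of its floor, 6 mm above the shelf. Fixed.
- honey: a bystander: the amber honey jar with a brass cap, 60 mm across, 75 mm tall. Origin: centre of its underside.
- timer: a bystander: the white and grey round kitchen timer, 64 mm across, 38 mm tall. Origin: centre of its underside.
Things that resemble listed ones, but are neither listed nor needed, are in the scene too. There is more than one size of the part that bears mug_mid; the job needs the largest.

How it is judged:
By the outcome, as a careful person would: the job done as asked, in the order asked, and still so for the second after the job is handed in, with the robot touching nothing.
It also fails if it takes over 128 s, if anything falls off the work surface, if the arm or the gripper's body presses on something with over 40 N, if the wrist force passes 120 N, or if a joint passes its speed limit or range.

## Robot

A 7-joint arm with a two-finger parallel gripper is mounted at the origin on the work surface. World frame = base frame: x ahead of the robot, y to its left, z up, the work surface at z = 0. Lengths are in mm, angles in rad, forces in N, time in s.
With the tool pointing down it reaches from about 400 to 900 mm from the base axis. Payload 5.6 kg.
Tool frame: the origin (TCP) lies midway between the tips of the shut fingers; the grasp point (between the pads) lies 19 mm behind it; z points along the fingers, y is the line along which they close (so a half turn about z gives the same grasp; the last joint's range is limited). The gripper opens to 92 mm and grips with 3 to 60 N. Pads are 20 mm wide; open, the fingers measure 128 mm over their backs; the gripper's body (75 mm by 189 mm) begins 69 mm behind the grasp point.
Start: joints at [1.087, 0.468, -0.012, 1.603, 0.006, 1.071, -0.056], TCP at [277.292, -587.894, 186.492] pointing down, gripper open.
Joint ranges: [-2.53, 2.53], [-0.31, 2.02], [-1.57, 1.55], [0.28, 2.44], [-1.29, 4.43], [0.15, 1.84], [-2.92, 2.92]. Speed limits (rad/s): [2.57, 2.57, 3.14, 3.14, 3.14, 3.14, 3.14].

## Interface

Orientations are given as a rotation vector (axis times angle).
In Python, from cell import robot, grip, kin, viewer gives the robot as it stands. Calls block until the motion is done:
- robot.movep(position, orientation): joint-space move of the TCP to a pose.
- robot.servo_line(position, feed=150, rotation=None): straight line of the TCP; rotation=None keeps the orientation; feed is the mean speed in mm/s.
- robot.goto_joints(angles): joint-space move.
- grip(opening, newtons=None): opening from 0.0 (shut) to 1.0 (fully open); newtons is the grip in N (None keeps the last); returns when the fingers have stopped.
- robot.hold(seconds).
- kin.ik(position, orientation): joint angles nearest the present ones, or None.
- robot.observe(): the state.
- viewer.read_camera(name): name is "side" or "top"; returns the picture (480x640x3 uint8, red, green, blue); there is no depth.
- viewer.camera_info(name): a dict with "camera_matrix" (3x3 intrinsics, pixels), "R" (3x3) and "t" (3): a world point X has camera coordinates R X + t. Camera axes: x right, y down, z forward; pixel columns grow to the right and rows downward; lengths in mm; the calibration is good to about 2 mm. A picture is of the moment at which its call begins. camera_info takes no time and is no camera call.
A pose or a line that the arm cannot do raises robot.IKError and nothing moves.
- robot.job_done(): hands the job in; it is judged then, once.
Trained networks look in the newest picture that a camera, given by its name, has taken for a name from the list of things; names that differ only in an ending like _2 or _b are one class to them, and where a whole thing is asked for, a point or a joint stands for the part that bears it (a point fixed in the world has none). Each returns a list of dicts, best first, with "confidence" (0 to 1); they miss things now and then, are a little off and sometimes report something else, mostly with a low value. They report only what shows in the picture. A call takes as long as a camera call. They do not tell look-alikes from the thing itself.
- viewer.silhouettes(name, camera): "mask" (480x640 bool, what is visible of it).
- viewer.pinpoint(name, camera): "at" ([x, y, z] in mm, in the coordinates of the camera as it stood for that picture, good to about 4 mm: a listed point, or the origin of a listed thing).
The state is a dict: "t": time; "joints": joint angles; "joint_velocities": joint speeds; "joint_torque": joint torques, N m; "tcp_pos": TCP position; "tcp_rot": TCP orientation; "contact_force": force on the tool from outside, world axes, zero at the start; "wrist_torque": the same for the moment, N m; "grip_width": opening from 0.0 (shut) to 1.0 (fully open); "grip_force": force on a finger pad.
Only numpy, scipy, OpenCV 4.12 (cv2) and the standard library are available. Lean on these libraries where they do the work, as an engineer would, in place of code of your own. Each camera call takes 0.05 s, during which the arm holds its last target. There are 200 camera calls.

## Working session

There is one attempt and no reset: what is moved stays moved. The work goes in short steps, each a Python script; the robot and the scene stay as the last script left them, time stands still between calls to the robot, and variables do not carry over. Pictures are saved under pics/ and viewed, at most 14 in all, crops included, and the job is handed in when it is done.

```bash
ls; mkdir -p pics
cat > h.py <<'E'
import numpy as np, cv2
from cell import robot, grip, kin, viewer
def info(c):
    d=viewer.camera_info(c); return np.array(d["camera_matrix"]),np.array(d["R"]),np.array(d["t"]).ravel()
def world(p,c):
    K,R,t=info(c); return R.T@(np.array(p)-t)
def pix(X,c):
    K,R,t=info(c); q=K@(R@np.array(X,float)+t); return q[:2]/q[2]
def snap(c,f):
    im=viewer.read_camera(c); cv2.imwrite("pics/"+f,im[:,:,::-1]); return im
def find(n,c):
    return [(world(d["at"],c).round(1),pix(world(d["at"],c),c).round(0),round(d["confidence"],2)) for d in viewer.pinpoint(n,c)]
E
python3 - <<'E'
from h import *
a=snap("top","t0.png");b=snap("side","s0.png")
for c in("top","side"):
    K,R,t=info(c);print(c,-R.T@t,R[2],K[0,0])
    for n in "lid_mid infuser_mid mug_mid tin_mid saucer_in dripdish_in coaster_top tray_in honey timer".split():
        print(c,n,*find(n,c))
print(robot.observe())
E
```

```text
pics
top [ 5.21850707e+02 -1.05533158e+00  1.13699348e+03] [ 0.07445867 -0.00961133 -0.99717778] 479.28311273945536
top lid_mid (array([630.4, 136.3, 159. ]), array([247., 224.]), 0.86)
top infuser_mid (array([632.9, 140.2, 112.2]), array([248., 225.]), 0.9)
top mug_mid (array([788. , 198.3,  22. ]), array([228., 164.]), 0.98) (array([635.6, 140.6,  96.8]), array([249., 224.]), 0.67)
top tin_mid (array([633.5, 131.4,  30.3]), array([257., 228.]), 0.88)
top saucer_in (array([ 429.9, -236. ,    4.7]), array([416., 311.]), 0.81)
top dripdish_in (array([472. ,  -3.6,   8.8]), array([317., 296.]), 0.61)
top coaster_top (array([470. , 213.7,   5.6]), array([224., 300.]), 0.86) (array([ 429.4, -237.9,    5. ]), array([417., 312.]), 0.25)
top tray_in (array([ 629.3, -101.6,    8.6]), array([356., 228.]), 0.69)
top honey (array([605.6, 347.8,  -1.3]), array([167., 244.]), 0.6)
top timer (array([ 597.1, -332.7,    1. ]), array([454., 239.]), 0.68)
side [243.96444133 689.63603302 888.66306648] [ 0.3397585  -0.61755461 -0.70935919] 547.9928994224124
side lid_mid (array([634.4, 131.6, 159.2]), ar
[... 761 characters left out ...]
 array([ 1.08700207,  0.46749344, -0.01162369,  1.60269724,  0.00599784,
        1.07140743, -0.05627341]), 'joint_velocities': array([-0.00092552, -0.00051062,  0.00034868, -0.00075555, -0.00103587,
       -0.00113693, -0.00077355]), 'joint_torque': array([-2.19012472e-04, -5.20425045e+01, -1.22625323e-02, -2.44058758e+01,
       -5.66614454e-02,  1.15433030e-02,  2.75328313e-05]), 'tcp_pos': array([ 277.30435916, -587.88698086,  186.4977717 ]), 'tcp_rot': array([ 3.06557354e+00,  6.86760494e-01, -2.87339851e-05]), 'contact_force': array([ 0.17718785,  0.24974587, -0.55487709]), 'wrist_torque': array([0.01244182, 0.00413712, 0.01011163]), 'grip_force': 0.0, 'grip_width': 1.0016387727468874}
```

View pics/t0.png

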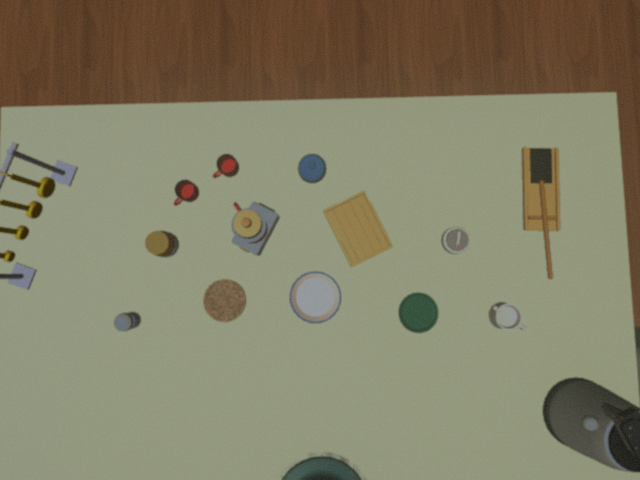

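View pics/s0.png

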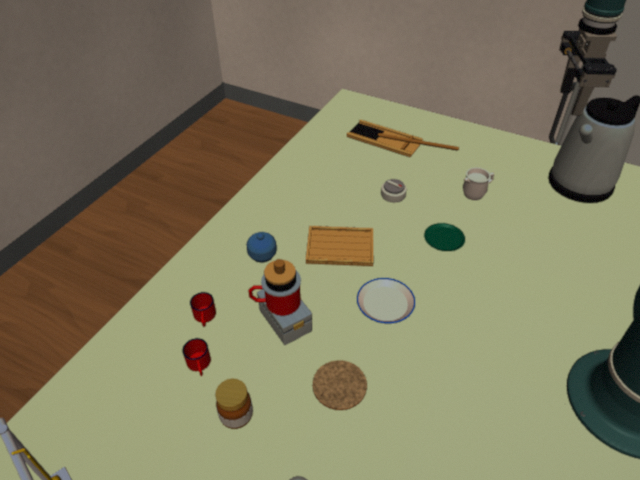

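Top view: the stack is at (249,225), the tray at (357,229), the dish at (316,297), the saucer at (418,312) and the coaster at (225,300). There are three red mugs: the one in the stack (side view 282,295) and two loose ones at top (228,164) and (186,190), side (203,306) and (197,354). The stacked mug fits, because it holds the infuser and looks the largest. I'll confirm that in one crop and measure the tin and tray yaws.

Run:
```python
from h import *
a=viewer.read_camera("side");viewer.read_camera("top")
c=cv2.resize(a[240:390,170:330],None,fx=5,fy=4,interpolation=cv2.INTER_CUBIC)
c=cv2.resize(a[240:380,170:350],None,fx=4.2,fy=4.2,interpolation=cv2.INTER_CUBIC)
cv2.imwrite("pics/c0.png",cv2.convertScaleAbs(c[:,:,::-1],alpha=1.5))
def onplane(uv,z,c):
    K,R,t=info(c);C=-R.T@t;d=(np.linalg.inv(K)@np.c_[uv,np.ones(len(uv))].T).T@R
    return C+d*((z-C[2])/d[:,2])[:,None]
for n,z in(("tin_mid",60),("tray_in",14)):
  for cam in("top","side"):
    for d in viewer.silhouettes(n,cam)[:2]:
        m=d["mask"].astype(np.uint8);ct=max(cv2.findContours(m,0,2)[0],key=cv2.contourArea)[:,0].astype(float)
        r=cv2.minAreaRect(onplane(ct,z,cam)[:,:2].astype(np.float32))
        print(n,cam,d["confidence"],r,m.sum())
# mug handle direction, top and small-mug mask sizes
for d in viewer.silhouettes("mug_mid","top")+viewer.silhouettes("mug_mid","side"):
    ys,xs=np.nonzero(d["mask"]);print(d["confidence"],len(xs),xs.min(),xs.max(),ys.min(),ys.max())
```

```text
tin_mid top 0.61 ((630.0757446289062, 130.35198974609375), (72.47393035888672, 112.07634735107422), 61.201168060302734) 735
tin_mid top 0.58 ((591.7091674804688, -317.49761962890625), (65.70948028564453, 58.86687088012695), 88.40370178222656) 635
tin_mid side 0.81 ((607.194580078125, 160.32269287109375), (80.80315399169922, 112.85505676269531), 61.05897521972656) 1306
tray_in top 0.77 ((628.1315307617188, -101.66474914550781), (149.61196899414062, 110.39496612548828), 24.41982078552246) 2913
tray_in side 0.91 ((626.788330078125, -93.5660400390625), (149.6593017578125, 127.98217010498047), 24.49263572692871) 2604
0.71 406 174 197 180 204
0.65 1495 202 245 280 321
0.57 450 213 238 154 177
0.55 60 232 265 203 240
0.93 782 181 210 339 374
0.8 859 247 300 285 316
0.59 674 189 215 292 325
```

View pics/c0.png

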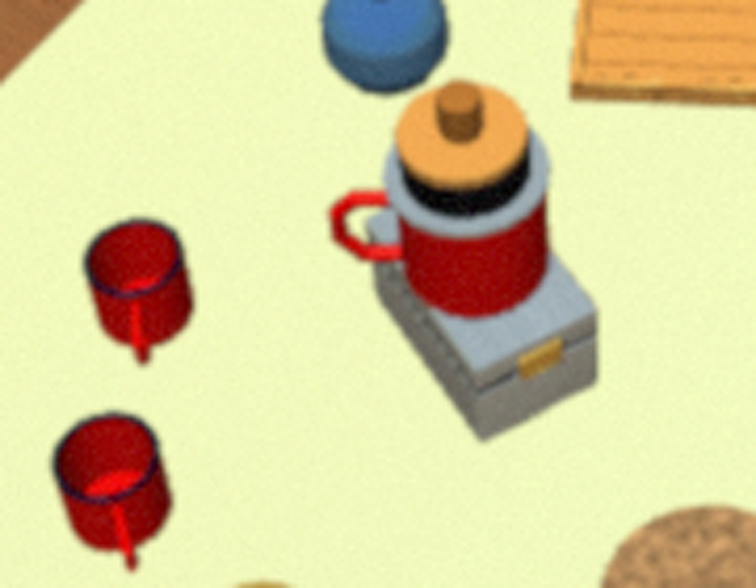

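The crop confirms it: the stacked mug is about 145 px wide in the crop against about 95 px for the loose ones, and it holds the infuser, so it is the large one. The tin's long axis is at about -29° and the tray's at about +24°. Next I'll average a few detections and take the lid.

```bash
cat >> h.py <<'E'
from scipy.spatial.transform import Rotation as Ro
def rot(deg): return (Ro.from_euler('z',deg,degrees=True)*Ro.from_euler('x',180,degrees=True)).as_rotvec()
def meas(names,near,n=3):
    o={k:[] for k in names}
    for _ in range(n):
        for c in("top","side"):
            viewer.read_camera(c)
            for k in names:
                for w,_,f in find(k,c):
                    if np.linalg.norm(w[:2]-np.array(near[k][:2]))<25: o[k].append(w);break
    return {k:(np.mean(v,0).round(1),np.std(v,0).round(1),len(v)) for k,v in o.items()}
def st(s=""):
    o=robot.observe();print(s,round(o["t"],1),o["tcp_pos"].round(1),"w",round(o["grip_width"]*92,1),"gf",round(o["grip_force"],1),"F",o["contact_force"].round(1))
NEAR=dict(lid_mid=(632,134),infuser_mid=(632,139),mug_mid=(635,139),tin_mid=(632,131),saucer_in=(431,-238),dripdish_in=(470,-2),coaster_top=(470,213),tray_in=(629,-101))
E
python3 - <<'E'
from h import *
for k,v in meas(list(NEAR),NEAR).items(): print(k,*v)
for y in(102,-78):
    print(y,kin.ik([632,134,260],rot(y)))
for y in(-28.8,151.2): print(y,kin.ik([632,131,80],rot(y)))
for y in(24.4,204.4): print(y,kin.ik([629,-101,80],rot(y)))
print(robot.observe()["t"])
E
```

```text
lid_mid [633.8 136.4 160.8] [0.6 1.6 2.1] 4
infuser_mid [634.1 138.5 113. ] [0.9 1.8 1.2] 5
mug_mid [632.8 138.2  92.9] [3.3 1.3 1. ] 5
tin_mid [631.7 134.   28.5] [2.8 0.9 3.4] 5
saucer_in [ 430.3 -237.8    6.4] [1.1 2.2 1.7] 5
dripdish_in [ 4.688e+02 -1.000e-01  4.700e+00] [1.3 0.8 0.6] 5
coaster_top [469.6 213.    5.6] [1.3 2.1 1.1] 6
tray_in [ 628.8 -101.2    5.4] [1.5 1.3 2.4] 6
102 [ 0.24461227  0.51274732 -0.7333878   1.4944711   0.35106343  1.26930372
 -0.31990296]
-78 [-1.07137721  0.7400816   1.34812925  1.58470248 -0.72909251  1.41094526
 -2.58902603]
-28.8 [-0.09427934  0.59190122 -0.2239385   1.68364177  0.160912    0.88408427
 -2.45708586]
151.2 [ 0.29482817  0.74340396 -0.81003618  1.65584011  0.61506756  1.01516712
  0.34796449]
24.4 [ 0.29451586  0.58362281 -0.25743511  1.70388534  0.18340198  0.87771528
 -1.18464062]
204.4 [ 0.6076422   0.69372239 -0.71676095  1.68160449  0.53371585  0.97140879
  1.69224664]
4.2
```

Run:
```python
from h import *
robot.movep([633,136,260],rot(102)); st("above")
grip(0.6,15)
robot.servo_line([633,136,156.5],100); st("at")
grip(0.0,15); st("grip")
robot.servo_line([633,136,185],60); st("up")
robot.servo_line([633,136,260],150)
snap("side","s1.png")
im=cv2.imread("pics/s1.png");cv2.imwrite("pics/s1c.png",cv2.resize(im[140:340,180:400],None,fx=2.7,fy=2.7))
```

```text
above 7.0 [633.3 134.6 259.8] w 91.9 gf 0.0 F [ 0.2 -0.2  0.6]
at 8.9 [633.5 136.3 157.3] w 55.4 gf 0.0 F [-0.6 -0.6  0.8]
grip 9.8 [633.  136.  156.5] w 0.4 gf 0.0 F [ 0.6  0.8 -0.1]
up 10.4 [633.  135.9 185.2] w 0.2 gf 0.0 F [0.5 0.3 0.2]
```

View pics/s1c.png

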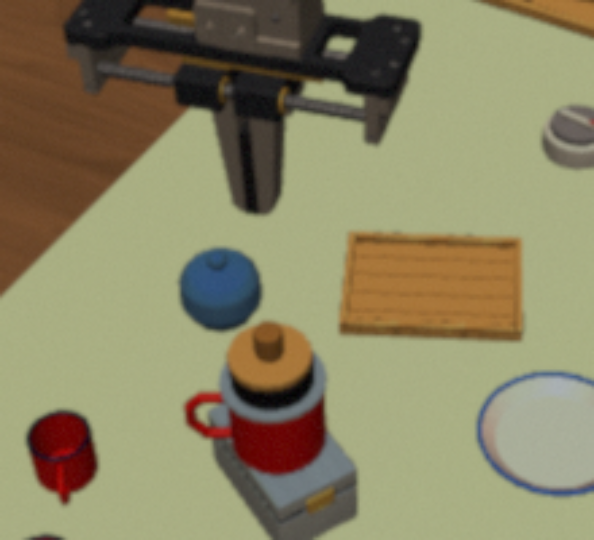

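The grasp missed: the fingers shut fully (crop tip at about (255,212)) and the stack is untouched. I'll compare the tip's pixel with where it should project.

Run:
```python
from h import *
print(robot.observe()["tcp_pos"], "tip seen ~(274.4,218.5) exp",pix([633,136,260],"side"))
print("knob top exp",pix([633,136,175],"side"),"disc bot",pix([633,136,148],"side"))
print(pix([633,136,175],"top"),pix([633,136,148],"top"))
im=snap("side","s2.png");a=cv2.resize(im[200:330,220:340],None,fx=5,fy=4.6,interpolation=cv2.INTER_CUBIC)
cv2.imwrite("pics/s2c.png",cv2.convertScaleAbs(a[:,:,::-1],alpha=1.5))
```

```text
[632.3131054  135.55244917 258.57142437] tip seen ~(274.4,218.5) exp [275.67691969 226.32442513]
knob top exp [278.81491618 261.02443608] disc bot [279.73245789 271.17062561]
[245.75888567 221.60543155] [247.64252157 223.05152986]
```

View pics/s2c.png

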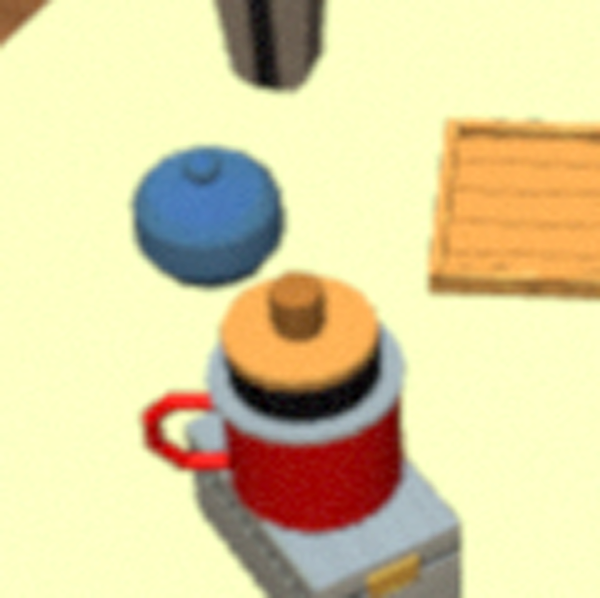

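The tip shows 7 px higher than the reported TCP projects, about 19 mm too high if the error is vertical. The knob, though, is exactly where I expected it. A gentle touch of the shut fingers on free shelf, with a picture there, will settle the tool offset.

Run:
```python
from h import *
robot.movep([560,0,200],rot(90))
robot.servo_line([560,0,30],150); robot.hold(.2); f0=robot.observe()["contact_force"]
z=12
robot.servo_line([560,0,z],60)
while z>-32:
    robot.hold(.05)
    o=robot.observe(); df=o["contact_force"]-f0
    if np.linalg.norm(df)>4: break
    z-=2; robot.servo_line([560,0,z],40)
st("touch z=%g"%z); print(f0,df)
im=snap("side","s3.png"); p=pix([560,0,0],"side");print("exp",p)
u,v=p.astype(int);a=cv2.resize(im[v-60:v+50,u-60:u+60],None,fx=5,fy=5,interpolation=cv2.INTER_CUBIC)
cv2.imwrite("pics/s3c.png",cv2.convertScaleAbs(a[:,:,::-1],alpha=1.3));print("crop origin",u-60,v-60)
robot.servo_line([560,0,60],150); print(robot.observe()["t"])
```

```text
touch z=-28 19.9 [560.4   0.  -27.6] w 0.3 gf 2.3 F [-0.5  0.3  4.9]
[-0.23654375 -0.07752725  0.43323337] [-0.27816072  0.33357723  4.51094426]
exp [346.65957547 287.94699697]
crop origin 286 227
20.65
```

View pics/s3c.png

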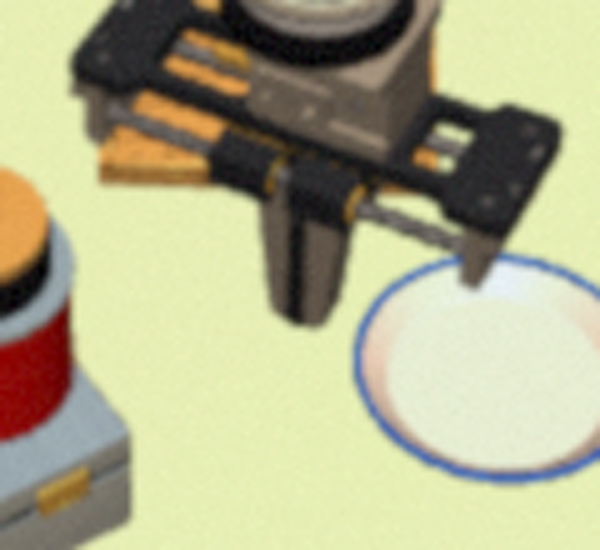

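The tip touches the shelf at a reported z of about -27, and its lateral position agrees with the projection (tip seen at (347,291)). So the real tip is about 27 mm behind the reported TCP. I'll correct for that and retry the lid.

```bash
cat >> h.py <<'E'
OFF=27.
def L(x,y,z,feed=150,yaw=None): robot.servo_line([x,y,z-OFF],feed,None if yaw is None else rot(yaw))
def M(x,y,z,yaw): robot.movep([x,y,z-OFF],rot(yaw))
E
python3 - <<'E'
from h import *
L(560,0,200)
M(633,136,230,102)
grip(0.6,15)
L(633,136,156.5,100); robot.hold(.1); st("at")
grip(0.0,15); st("grip")
if robot.observe()["grip_width"]>.15:
    L(633,136,185,60); st("up"); L(633,136,260)
    robot.hold(.1)
    im=snap("side","s4.png");cv2.imwrite("pics/s4c.png",cv2.resize(im[160:340,180:400,::-1],None,fx=2.7,fy=2.7))
E
```

```text
at 24.1 [633.6 136.2 130.4] w 55.0 gf 0.0 F [-0.1 -0.2 -0.1]
grip 24.8 [633.  136.  129.5] w 19.4 gf 15.0 F [0.6 0.3 0.4]
up 25.4 [633.  135.9 158.2] w 19.3 gf 15.0 F [ 0.  -0.8 -0.1]
```

View pics/s4c.png

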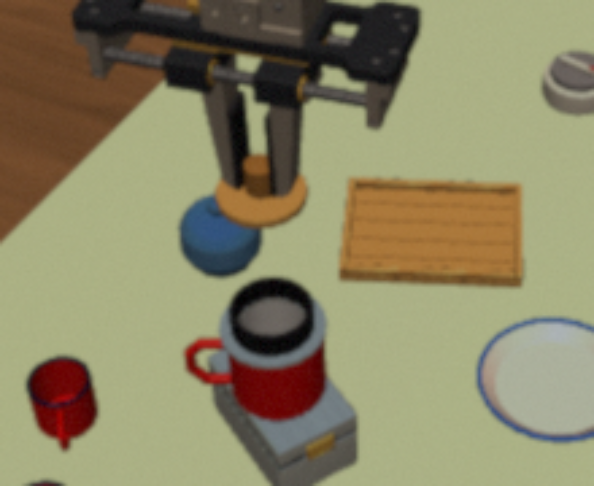

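The lid is held level by its knob (crop (260,200)) and the infuser has stayed in the mug. Next I'll place it with a contact stop.

```bash
cat >> h.py <<'E'
def touchdown(x,y,zt,thr=2.0):
    L(x,y,zt+12,120); L(x,y,zt+2.5,40); robot.hold(.15); f0=robot.observe()["contact_force"][2]; z=zt+2.5
    while z>zt-4:
        z-=.7; L(x,y,z,30); robot.hold(.05)
        if robot.observe()["contact_force"][2]-f0>thr: break
    st("down at %.1f (nominal %.1f)"%(z,zt)); return z
E
python3 - <<'E'
from h import *
x,y=NEAR["saucer_in"]=(430.5,-238)
o=robot.observe()
best=min((np.abs(q-o["joints"]).max(),w) for w in range(0,360,15) if (q:=kin.ik([x,y,60],rot(w))) is not None)
print(best); yw=best[1]
M(x,y,120,yw); robot.hold(.1)
z=touchdown(x,y,19.5)
grip(0.45); robot.hold(.1); L(x,y,z+40,80); L(x,y,180); st("rel")
M(634,138.5,240,102); robot.hold(.2)
im=snap("top","t5.png"); 
for k,v in meas(["lid_mid","saucer_in","infuser_mid"],dict(NEAR,lid_mid=(x,y)),2).items():print(k,*v)
E
```

```text
(np.float64(0.5714491673992137), 30)
down at 19.2 (nominal 19.5) 30.5 [ 430.6 -238.1   -7.6] w 19.3 gf 15.0 F [-1.3 -0.1  2.8]
rel 32.8 [ 429.8 -237.7  152.1] w 41.1 gf 0.0 F [-0.2  0.6 -0. ]
lid_mid [ 433.4 -239.8   22.9] [1.  1.7 2.3] 4
saucer_in [ 431.2 -238.9    6.6] [1.7 3.7 2. ] 4
infuser_mid [631.3 137.6 115. ] [0.9 0.5 1.2] 2
```

The lid sits in the saucer, about 2-3 mm off centre. Next is the infuser, by its collar.

Run:
```python
from h import *
grip(1.0,20)
X,Y=633,138
L(X,Y,131,100); robot.hold(.1); st("at")
grip(0.0,20); st("grip")
assert robot.observe()["grip_width"]>.5
L(X,Y,160,60); L(X,Y,240,150); robot.hold(.1); st("up")
im=snap("side","s6.png")
x,y=469.5,-.5
o=robot.observe()
best=min((np.abs(q-o["joints"]).max(),w) for w in range(0,360,15) if (q:=kin.ik([x,y,60],rot(w))) is not None)
print(best)
M(x,y,160,best[1]); robot.hold(.1)
z=touchdown(x,y,131-79+5)
t=snap("side","s7.png")
cv2.imwrite("pics/s67.png",np.hstack([cv2.resize(a,None,fx=2,fy=2.6) for a in(im[130:330,200:390,::-1],t[130:330,300:490,::-1])]))
```

```text
at 37.6 [633.5 138.2 104.8] w 91.9 gf 0.0 F [-0.1 -0.2 -0.1]
grip 38.2 [632.9 137.9 104. ] w 56.9 gf 20.0 F [-1.  -0.2  0.9]
up 39.6 [632.2 137.5 211.5] w 56.9 gf 20.0 F [-0.2 -1.3 -1.2]
(np.float64(0.5484804855309164), 120)
down at 56.7 (nominal 57.0) 43.4 [469.7  -0.5  29.9] w 56.8 gf 20.0 F [-1.3 -0.2  3.5]
```

View pics/s67.png

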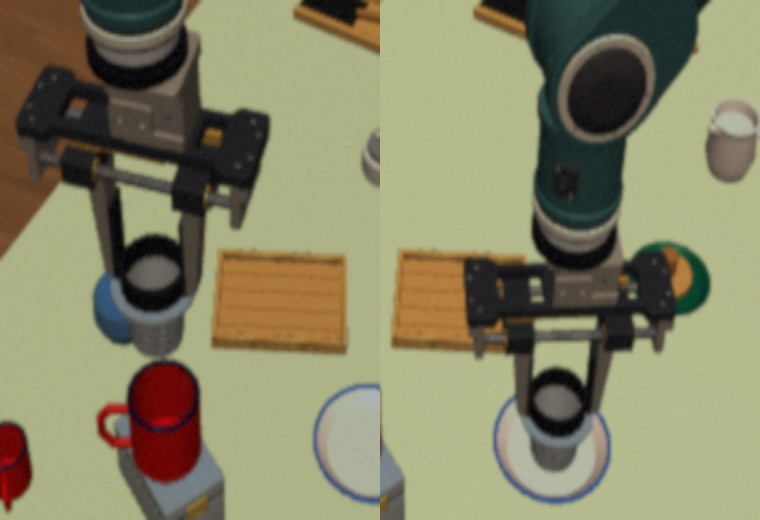

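The infuser stands upright in the dish. I'll release it, then find the mug's handle direction.

Run:
```python
from h import *
x,y=469.5,-.5
grip(0.9); robot.hold(.1); L(x,y,100,60); L(x,y,220); robot.hold(.1)
im=snap("top","t8.png")
for d in viewer.silhouettes("mug_mid","top"):
    ys,xs=np.nonzero(d["mask"]); c=np.array([xs.mean(),ys.mean()])
    if np.linalg.norm(c-[248,222])<20:
        K,R,t=info("top");C=-R.T@t
        r=(np.linalg.inv(K)@np.c_[xs,ys,np.ones(len(xs))].T).T@R
        P=C+r*((93-C[2])/r[:,2])[:,None]
        v=P[:,:2]-[633,138]; n=np.hypot(*v.T); s=n>45
        print("handle dir",d["confidence"],np.degrees(np.arctan2(*v[s].mean(0)[::-1])),s.sum(),n.max())
for k,v in meas(["mug_mid","tin_mid"],NEAR,2).items():print(k,*v)
print([x for x in find("infuser_mid","side")])
a=cv2.resize(im[180:330,190:350],None,fx=4.5,fy=3.75,interpolation=cv2.INTER_CUBIC);a=cv2.resize(im[190:330,190:350],None,fx=4.2,fy=4.2,interpolation=cv2.INTER_CUBIC)
cv2.imwrite("pics/t8c.png",cv2.convertScaleAbs(a[:,:,::-1],alpha=1.5))
st()
```

```text
handle dir 0.69 35.75585243636392 35 61.437392923523205
mug_mid [632.4 137.   92.9] [1.8 0.8 0.3] 4
tin_mid [632.5 133.8  27.7] [1.  2.  2.2] 4
[]
 46.7 [469.5  -0.5 193. ] w 82.9 gf 0.0 F [-0.7  0.3 -0.4]
```

View pics/t8c.png

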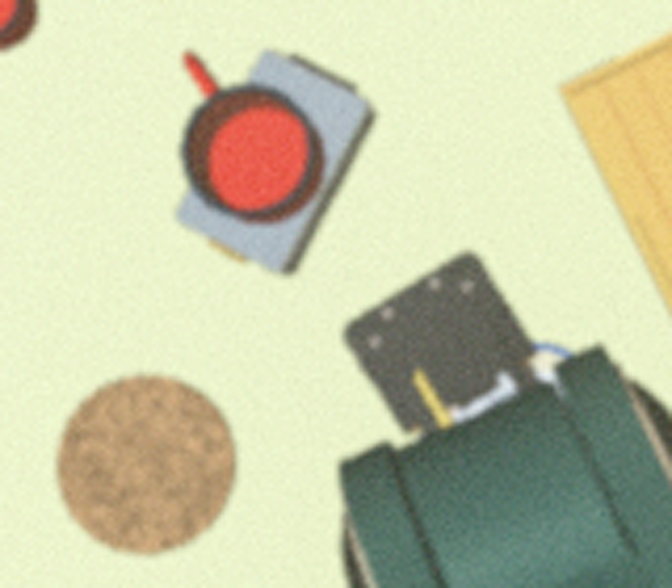

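The handle points at about +34° (crop (188,55) against the axis at (250,155)), so the fingers close across it with yaw 35.

Run:
```python
from h import *
def pick_yaw(x,y,z,cands):
    o=robot.observe()["joints"]
    return min((np.abs(q-o).max(),w) for w in cands if (q:=kin.ik([x,y,z-OFF],rot(w))) is not None)[1]
X,Y=632.5,137.5
w=pick_yaw(X,Y,86,(35,215)); print(w)
M(X,Y,220,w); grip(1.0,25); robot.hold(.1)
L(X,Y,86,90); robot.hold(.1); st("at")
grip(0.0,25); st("grip")
assert robot.observe()["grip_width"]>.6
L(X,Y,96,40); L(X,Y,200); st("up")
x,y=469.6,213
w=pick_yaw(x,y,60,range(0,360,15)); print(w)
M(x,y,130,w); robot.hold(.1)
z=touchdown(x,y,34)
im=snap("side","s9.png")
cv2.imwrite("pics/s9c.png",cv2.resize(im[200:440,200:440,::-1],None,fx=2.4,fy=2.4))
```

```text
215
at 50.0 [632.8 137.6  59.5] w 91.7 gf 0.0 F [ 0.2 -0.2  0.6]
grip 50.5 [632.3 137.7  59.1] w 66.3 gf 24.9 F [-0.8 -0.5  0.2]
up 51.8 [632.1 137.  172. ] w 65.8 gf 24.9 F [-1.6  0.  -2.4]
255
down at 33.7 (nominal 34.0) 55.2 [469.7 213.1   7. ] w 66.1 gf 24.9 F [-0.8 -0.5  3.3]
```

View pics/s9c.png

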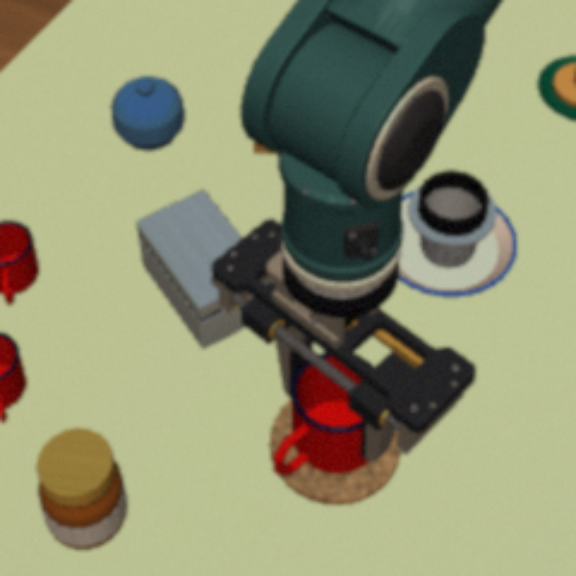

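The mug stands on the coaster with the fingers still around it. I'll release it, back off and measure the tin and mug.

Run:
```python
from h import *
x,y=469.6,213
grip(0.95); robot.hold(.1); L(x,y,90,60); L(x,y,230)
M(500,-60,260,120); robot.hold(.1)
snap("top","t10.png"); viewer.read_camera("side")
for k,v in meas(["mug_mid","tin_mid","coaster_top","tray_in"],dict(NEAR,mug_mid=(470,213)),3).items():print(k,*v)
def onplane(uv,z,c):
    K,R,t=info(c);C=-R.T@t;d=(np.linalg.inv(K)@np.c_[uv,np.ones(len(uv))].T).T@R
    return C+d*((z-C[2])/d[:,2])[:,None]
for d in viewer.silhouettes("tin_mid","top")[:2]:
    ct=max(cv2.findContours(d["mask"].astype(np.uint8),0,2)[0],key=cv2.contourArea)[:,0].astype(float)
    print("tin",d["confidence"],cv2.minAreaRect(onplane(ct,60,"top")[:,:2].astype(np.float32)))
st()
```

```text
mug_mid [471.2 212.9  41.9] [2.5 1.1 1. ] 4
tin_mid [633.  134.   28.6] [1.1 1.  3.7] 6
coaster_top [470.4 214.3   4.7] [1.3 1.4 1.8] 6
tray_in [ 628.6 -100.3    4.3] [1.2 0.7 3.5] 5
tin 0.63 ((629.7762451171875, 130.7767333984375), (72.34355926513672, 113.45262145996094), 60.3863410949707)
 61.1 [500. -60. 233.] w 87.5 gf 0.0 F [0.  0.9 0.3]
```

View pics/t10.png

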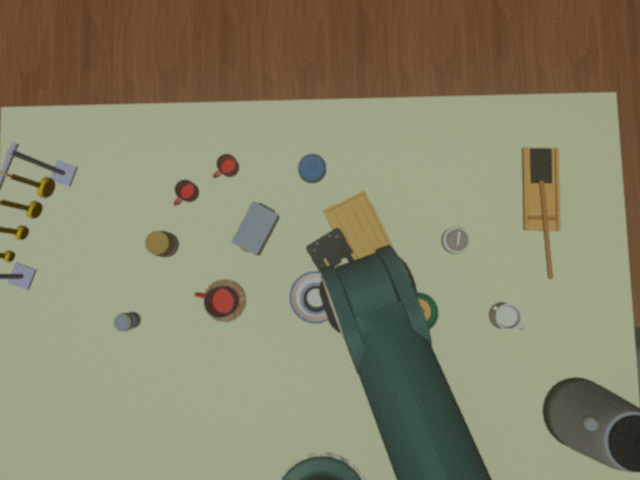

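The mug is centred on the coaster at (222,300) and the tin stands alone at (255,228), with its long axis at -29.4°. Last comes the tin, turned to the tray's +24.4°.

Run:
```python
from h import *
X,Y=632.5,133.3; x,y=628.7,-101
o=robot.observe()["joints"]
for w in(-29.4,150.6): print(w,kin.ik([X,Y,20-OFF],rot(w)),kin.ik([x,y,26-OFF],rot(w+53.8)))
w=150.6
M(X,Y,140,w); grip(1.0,35); robot.hold(.1)
L(X,Y,20,90); robot.hold(.1); st("at")
grip(0.0,35); st("grip")
assert robot.observe()["grip_width"]>.6
L(X,Y,35,40); L(X,Y,140); st("up")
M(x,y,140,w+53.8); robot.hold(.1)
z=touchdown(x,y,26)
im=snap("side","s11.png")
cv2.imwrite("pics/s11c.png",cv2.resize(im[130:370,220:500,::-1],None,fx=2.4,fy=2.4))
```

```text
-29.4 [-0.03226004  0.72602538 -0.31731115  1.70778752  0.306444    0.75689113
 -2.58309663] [ 0.45566907  0.74155814 -0.48777304  1.72341641  0.46048715  0.79281905
 -1.39721101]
150.6 [ 0.34659492  0.93463437 -0.91373441  1.6812052   0.87088337  0.98389741
  0.16628957] [ 0.81703653  1.03923224 -1.11193835  1.69959953  1.04001003  1.11101448
  1.36812182]
at 64.1 [632.9 133.4  -6.4] w 92.3 gf 0.0 F [ 0.7  0.2 -0.1]
grip 64.6 [632.6 133.3  -6.9] w 65.6 gf 35.0 F [ 0.  -0.6  0.5]
up 66.0 [631.9 132.8 112. ] w 65.7 gf 35.0 F [ 0.1  0.3 -3.4]
down at 25.7 (nominal 26.0) 69.9 [ 628.9 -101.    -0.9] w 65.7 gf 35.0 F [-0.2 -0.8  0.5]
```

View pics/s11c.png

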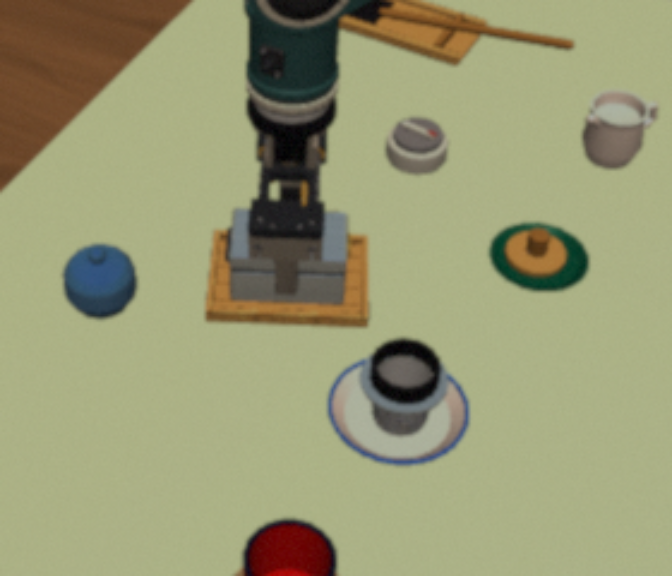

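The tin is down and lengthways in the tray. I'll release it, retreat and check everything.

Run:
```python
from h import *
x,y=628.7,-101
grip(0.95); robot.hold(.1); L(x,y,90,60); L(x,y,200)
robot.movep([277.292,-587.894,230],rot(25.2)); robot.hold(.3)
n=dict(NEAR,lid_mid=(431,-238),infuser_mid=(470,0),mug_mid=(470,213),tin_mid=(629,-101),honey=(604,350),timer=(597,-331))
for k,v in meas(list(n),n,2).items():print(k,*v)
snap("top","t12.png"); st()
im=cv2.imread("pics/t12.png");cv2.imwrite("pics/t12c.png",cv2.resize(im[130:350,120:500],None,fx=2.1,fy=2.1))
```

```text
lid_mid [ 433.  -238.3   22. ] [0.9 1.5 1.3] 4
infuser_mid [470.    0.6  37.6] [1.7 1.3 2.4] 4
mug_mid [472.6 212.3  42.7] [2.  1.5 1.7] 4
tin_mid [ 628.4 -101.3   34.4] [1.5 1.9 1.5] 4
saucer_in [ 430.1 -238.4    6.2] [2.2 2.4 0.1] 3
dripdish_in [ 4.707e+02 -4.000e-01  4.000e+00] [1.4 1.6 1. ] 4
coaster_top [469.4 212.5   6.6] [2.  0.5 0.8] 4
tray_in [ 629.2 -101.6    5.6] [0.7 2.  3.6] 4
honey [6.033e+02 3.487e+02 4.000e-01] [0.8 3.3 1.3] 4
timer [ 594.8 -332.8   -1.2] [0.4 1.9 1.7] 4
 77.4 [ 277.3 -587.9  230. ] w 87.2 gf 0.0 F [-0.1  0.6  0.1]
```

View pics/t12c.png

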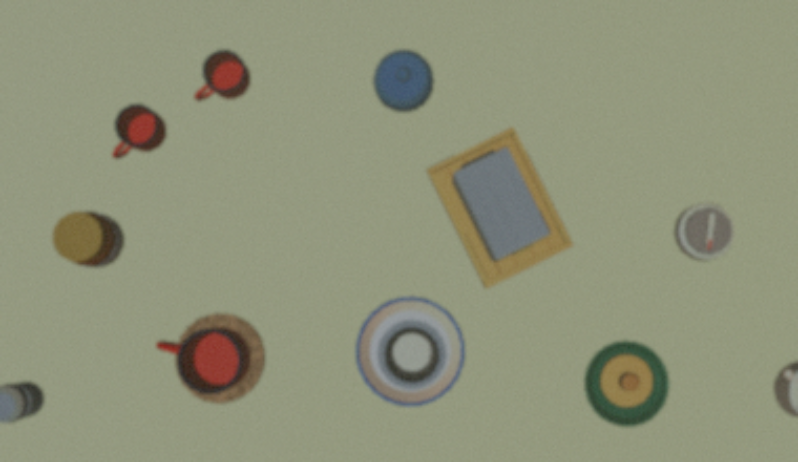

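All four pieces are upright and centred: the tin in the tray (500,205), the infuser in the dish (411,352), the mug on the coaster (214,358) and the lid on the saucer (627,382). The honey jar and timer have not moved.

```bash
python3 -c "
from h import *
print(robot.job_done())"
```

```text
the job is handed in; nothing more can be done
None
```

The job is handed in at about 77 s: lid, infuser, mug and tin each stand upright within about 3 mm of the middle of their places, placed in that order, with the honey jar and timer where they stood; the first grasp at the lid closed on air, touching nothing.

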